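# Re-index a sprung sorting chute

## Robot

A 6-joint arm with a two-finger parallel gripper is mounted at the origin on a cart in front of the work surface, level with it; the furniture and walls round the work are solid. World frame = base frame: x ahead of the robot, y to its left, z up, the work surface at z = 0. Lengths are in m, angles in degrees, forces in N, time in s.
With the tool pointing down it reaches from about 0.325 to 0.85 m from the base axis. Payload 15.5 kg.
Tool frame: the origin (TCP) lies at the very end of the fingers, on their centre line; the grasp point (between the pads) lies arm.grip_depth behind it (arm.grip_depth is the distance from the TCP to the grasp point, in m); z points along the fingers, y is the direction in which the jaws open and shut (so a half turn about z gives the same grasp; the last joint's range is limited). The gripper opens to 91 mm and grips with 3 to 60 N. Pads are 32 mm wide; open, the fingers measure 118 mm over their backs; the gripper's body (76 mm by 178 mm) begins 60 mm behind the grasp point.
Start: joints at [-77.321, 28.281, 77.091, -0, 74.628, -5.472], TCP at [0.195, -0.594, 0.214] pointing down, gripper open.
Joint ranges: [-166.48, 166.48], [-47.26, 123.95], [12.59, 153.08], [-70.14, 250.14], [6.76, 159.57], [-176.63, 176.63]. Speed limits (degrees/s): [108.29, 108.29, 147.25, 172.46, 172.46, 172.46].

## Interface

Orientations are given as a 3x3 rotation matrix whose columns are the frame's x, y, z axes.
In Python, from rig import arm gives the robot as it stands. Calls block until the motion is done:
- arm.move_to(position, orientation): joint-space move of the TCP to a pose.
- arm.move_l(position, orientation=None, feed=0.15): straight line of the TCP; orientation=None keeps the orientation; feed is the mean speed in m/s.
- arm.move_joints(angles): joint-space move.
- arm.grip(opening): finger opening in m; the grip force is fixed at half the most; returns when the fingers have stopped.
- arm.sleep(seconds).
- arm.solve_ik(position, orientation): joint angles nearest the present ones, or None.
- arm.snapshot(name): name is "scene" or "top" or "wrist"; returns the picture (384x512x3 uint8, red, green, blue); there is no depth.
- arm.get_calibration(name): a dict with "intrinsics" (3x3 intrinsics, pixels), "k1" (the pictures are not rectified: a ray, as slopes to the right and down, at radius r is drawn at 1 + k1 r^2 times it, then the intrinsics apply), "cam_to_world" (4x4, takes a point from camera to world coordinates). Camera axes: x right, y down, z forward; pixel columns grow to the right and rows downward; lengths in m; the calibration is good to about 2 mm. A picture is of the moment at which its call begins: read the wrist's pose just before it. get_calibration takes no time and is no camera call; for the wrist camera it gives the pose at the moment of the call.
A pose or a line that the arm cannot do raises arm.Unreachable and nothing moves.
- arm.sign_off(): hands the job in, once; it reports no verdict.
Readings, each from a call of its own:
- arm.current_t(): time.
- arm.current_joint_positions(): joint angles.
- arm.current_dq(): joint speeds.
- arm.current_tau(): joint torques, N m.
- arm.current_ee_pos(): TCP position.
- arm.current_tool_rot(): TCP orientation.
- arm.current_force(): force on the tool from outside, world axes, zero at the start.
- arm.current_torque(): the same for the moment, N m.
- arm.current_width(): finger opening in m.
Only numpy, scipy, OpenCV 4.12 (cv2) and the standard library are available. Lean on these libraries where they do the work, as an engineer would, in place of code of your own. Each camera call takes 0.05 s, during which the arm holds its last target. There are 200 camera calls.

## Task

The next batch of sanding drums belongs in the plain steel parts cup. Pull the sorting stand's sprung knob up out of its notch, swing the chute round until it points at the steel cup, and let the knob snap fully down into the notch there. Leave the cup and the vials standing where they are.

Things in the scene. Friction and masses are not known exactly. Their poses are not given: they have to be found in the camera images.
- stand: fixed sorting stand: aluminium plate 225 x 345 x 8 mm with a grey round pedestal, 94 mm wide at the top, and on it a steel crown of nine teeth up to 85 mm above the table. Origin on the table surface on the pedestal's axis; z up; its +x axis points from the pedestal along the direction the chute has at swing = 0 (roughly away from the robot). The plate spans x -65 to +160 mm and y -172 to +172 mm in this frame
- swing (a joint): turn of knob and chute about the stand's vertical axis, rad, range -1.6 to 1.6; positive is counter-clockwise from above; 0 = along the stand's +x (the start: no container there). Notches lie 40 degrees (0.698 rad) apart, at 0, +-0.698 and +-1.396; the last four each point at one container. Play in a notch is about +-0.05 rad. The teeth are pointed, so a knob let go within about 0.25 rad of a notch slides into it by itself
- lift (a joint): height of the knob and chute above the seated position, m, range 0 to 0.026; 0 = fully down in a notch. A spring pulls down: with the weight about 6 N when down and 9 N at 0.02. Below about 0.005 the chute cannot turn; from 0.018 up it passes freely over the teeth
- knob_grip (a point): point in the middle of the knob's grip, on the turning axis; 142 mm above the table when down. The knob is a black upright bar 48 mm long (along the chute), 16 mm thick and 40 mm tall, its top 10 mm above this point and its foot 30 mm below it, over a 25 mm round hub. x axis along the bar and the chute, outward; z up. The chute's walls (34 mm wide trough) begin 17 mm out from the axis and 24 mm below this point. Turns and rises with the knob
- chute_lip (a point): middle of the open outer end of the chute, an aluminium trough 34 mm wide, 114 mm out from the turning axis and 88 mm above the table when down; it passes over all containers without touching. Turns and rises with the knob
- parts_cup: plain steel cup, 58 mm wide at the rim and 40 mm tall, wider and lower than the three vials. Origin at the centre of its underside, z up. It stands on the plate, 8 mm above the table, at one of four standing places 125 mm from the stand's axis (to within 6 mm), at about +-40 or +-80 degrees from the stand's +x; the vials stand at the other three
- vial_g: open clear plastic vial with a paper label, 34 mm wide and 58 mm tall, upright on the stand's plate at one of the four standing places (see parts_cup); leave it alone. Origin at the centre of its underside, z up
- vial_e: open clear plastic vial with a paper label, 34 mm wide and 58 mm tall, upright on the stand's plate at one of the four standing places (see parts_cup); leave it alone. Origin at the centre of its underside, z up
- vial_a: open clear plastic vial with a paper label, 34 mm wide and 58 mm tall, upright on the stand's plate at one of the four standing places (see parts_cup); leave it alone. Origin at the centre of its underside, z up
Things that resemble listed ones, but are neither listed nor needed, are in the scene too. Several things have the shape of the parts_cup; the one meant has the colours described above.

How it is judged:
By the outcome, as a careful person would: the job done as asked, in the order asked, and still so for the second after the job is handed in, with the robot touching nothing.
It also fails if it takes over 32 s, if anything falls off the work surface, if the arm or the gripper's body presses on something with over 40 N, if the wrist force passes 120 N, or if a joint passes its speed limit or range.

## Working session

There is one attempt and no reset: what is moved stays moved. The work goes in short steps, each a Python script; the robot and the scene stay as the last script left them, time stands still between calls to the robot, and variables do not carry over. Pictures are saved under pics/ and viewed, about 8 in all and at most 12, crops included, and the job is handed in when it is done.

```bash
mkdir -p pics; ls; cat > h.py <<'E'
import numpy as np, cv2
from rig import arm
def save(n,f):
    im=arm.snapshot(n); cv2.imwrite('pics/'+f,im[:,:,::-1]); return im
def ray(c,u,v):
    K=np.array(c['intrinsics']);k=c['k1'];T=np.array(c['cam_to_world'])
    d=np.linalg.inv(K)@[u,v,1];s=d[:2].copy()
    for _ in range(30): s=d[:2]/(1+k*(s@s))
    return T[:3,3],T[:3,:3]@[s[0],s[1],1]
def at_z(c,u,v,z):
    o,d=ray(c,u,v); return o+d*(z-o[2])/d[2]
def proj(c,p):
    T=np.array(c['cam_to_world']);q=T[:3,:3].T@(np.array(p)-T[:3,3]);s=q[:2]/q[2]
    s=s*(1+c['k1']*(s@s)); return (np.array(c['intrinsics'])@[*s,1])[:2]
def tri(a,b):
    (o1,d1),(o2,d2)=a,b
    t=np.linalg.lstsq(np.c_[d1,-d2],o2-o1,rcond=None)[0]
    p,q=o1+d1*t[0],o2+d2*t[1]; return (p+q)/2,np.linalg.norm(p-q)
E
python3 - <<'E'
from h import *
a=save('scene','s.png');b=save('top','t.png')
cv2.imwrite('pics/st.png',cv2.resize(np.vstack([a,b])[:,:,::-1],None,fx=.78,fy=.78))
for n in('scene','top','wrist'):
    print(n,np.array(arm.get_calibration(n)['cam_to_world']).round(3).tolist())
print(arm.grip_depth,arm.current_t())
E
```

```text
pics
scene [[-0.606, -0.469, 0.642, -0.044], [-0.795, 0.377, -0.475, 0.536], [-0.02, -0.799, -0.601, 0.673], [0.0, 0.0, 0.0, 1.0]]
top [[-0.01, -0.985, 0.172, 0.413], [-1.0, 0.009, -0.01, 0.096], [0.009, -0.172, -0.985, 0.934], [0.0, 0.0, 0.0, 1.0]]
wrist [[0.311, -0.919, -0.241, 0.262], [-0.95, -0.302, -0.077, -0.573], [-0.002, 0.253, -0.968, 0.384], [0.0, 0.0, 0.0, 1.0]]
0.0188 0.1
```

View pics/s.png

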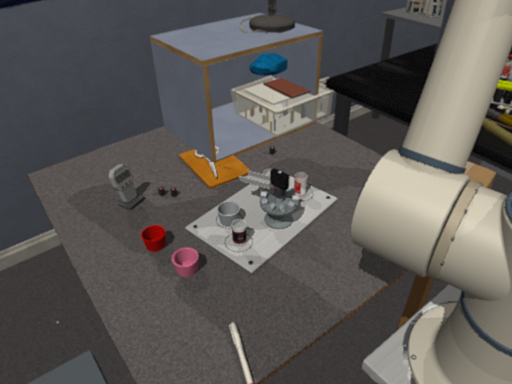

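View pics/t.png

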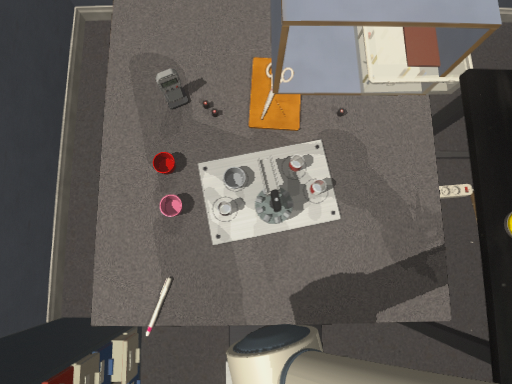

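The steel cup is at top view (235,178), on the chute's left (about +40°). The knob is near (277,200) in the top view and (280,178) in the scene view. I'll zoom in on both to measure.

```bash
python3 - <<'E'
import cv2,numpy as np
t=cv2.imread('pics/t.png')[135:250,190:350];s=cv2.imread('pics/s.png')[155:270,180:340]
f=lambda i:cv2.resize(i,None,fx=5,fy=5,interpolation=cv2.INTER_CUBIC)
cv2.imwrite('pics/z.png',cv2.resize(np.vstack([f(t),f(s)]),(416,598)) if 0 else f(t)); cv2.imwrite('pics/z2.png',f(s))
E
```

```text
(no output)
```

View pics/z.png

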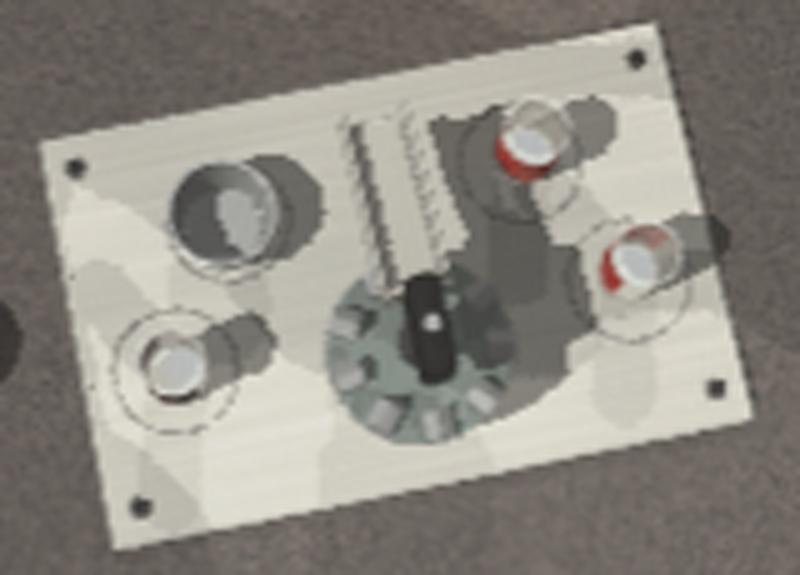

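View pics/z2.png

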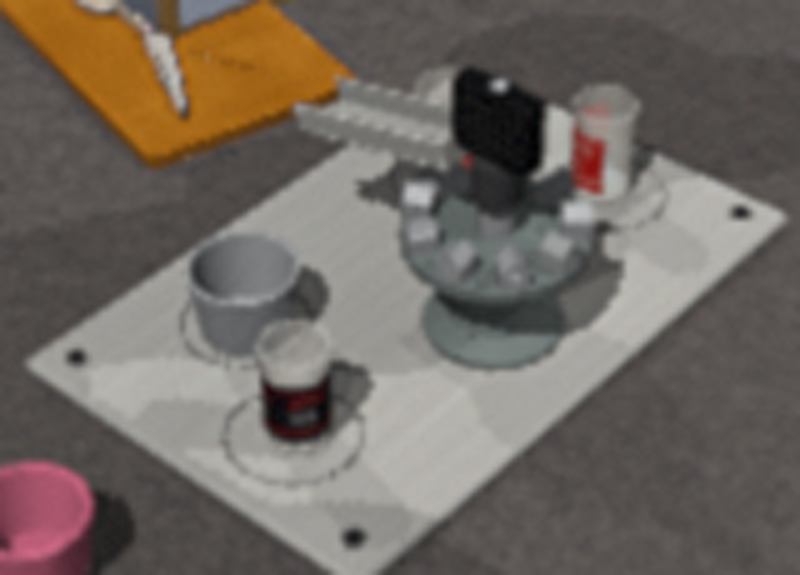

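The white dot marking the knob's top centre is at zoom (432,322) in the top view and (499,85) in the scene view. The plate corners are at (38,143), (657,22), (752,418) and (113,550), and the cup rim centre is at (225,212). Next I'll triangulate.

```bash
python3 - <<'E'
from h import *
ct,cs=arm.get_calibration('top'),arm.get_calibration('scene')
pt=lambda x,y:(190+(x+.5)/5-.5,135+(y+.5)/5-.5)
ps=lambda x,y:(180+(x+.5)/5-.5,155+(y+.5)/5-.5)
P,e=tri(ray(ct,*pt(432,322)),ray(cs,*ps(499,85))); print('knob top',P.round(4),e)
C=np.array([at_z(ct,*pt(*q),.008) for q in[(38,143),(657,22),(752,418),(113,550)]])
print(C.round(3)); ax=(C[0]-C[3]+C[1]-C[2])/2; ay=(C[0]-C[1]+C[3]-C[2])/2
print(np.degrees([np.arctan2(ax[1],ax[0]),np.arctan2(-ay[0],ay[1])]),np.linalg.norm(ax),np.linalg.norm(ay))
th=np.arctan2(ax[1],ax[0]);x=np.r_[np.cos(th),np.sin(th)]
print('axis from plate',C.mean(0)[:2]-.0475*x)
cup,e2=tri(ray(ct,*pt(225,212)),ray(cs,*ps(244,268)));print('cup',cup,e2)
for c in[cup]+[at_z(ct,*pt(*q),.06) for q in[(175,362)]]:
    d=c[:2]-P[:2]; print(np.hypot(*d),np.degrees(np.arctan2(d[1],d[0])-th))
k0,k1=at_z(ct,*pt(424,280),.152),at_z(ct,*pt(437,376),.152);d=k0-k1;print('bar',np.degrees(np.arctan2(d[1],d[0])),np.hypot(*d[:2]))
print('q',arm.current_joint_positions(),arm.current_tool_rot())
E
```

```text
knob top [0.5339 0.0368 0.1525] 0.00011419366925083659
[[ 0.656  0.236  0.008]
 [ 0.722 -0.102  0.008]
 [ 0.503 -0.142  0.008]
 [ 0.438  0.194  0.008]]
[10.82206049 11.01981864] 0.2219871508232845 0.343339732593441
axis from plate [0.53313062 0.03764846]
cup [0.60898978 0.13425943 0.04547725] 0.001069540862317264
0.12305858566726044 41.5830163853298
0.12156596557779756 81.40611226306905
bar 6.436660273649615 0.04379620305243249
q [-7.73205226e+01  2.83137105e+01  7.71256349e+01  1.62293460e-03
  7.46271419e+01 -5.47069271e+00] [[ 9.50245688e-01  3.11501331e-01 -2.28063124e-04]
 [ 3.11501384e-01 -9.50245017e-01  1.13811925e-03]
 [ 1.37809816e-04 -1.15253489e-03 -9.99999326e-01]]
```

```bash
cat >> h.py <<'E'
def R(a):
    a=np.radians(a);x=np.r_[np.cos(a),np.sin(a),0];z=np.r_[0,0,-1.];return np.c_[x,np.cross(z,x),z]
E
python3 - <<'E'
from h import *
u=arm.current_ee_pos()[:2];u=np.array(u)/np.hypot(*u)
arm.move_l([*(u*.46),.30],feed=.3)
arm.move_to([.459,.03,.30],R(10))
arm.grip(.05)
arm.move_to([.534,.037,.24],R(10))
w=save('wrist','w.png');c=arm.get_calibration('wrist')
print(arm.current_t(),arm.current_ee_pos(),arm.current_joint_positions(),arm.current_force())
print(proj(c,[.534,.037,.152]), np.array(c['cam_to_world']).round(3).tolist())
cv2.imwrite('pics/w2.png',cv2.resize(w[:,:,::-1],(800,600)))
E
```

```text
4.2 [0.53376978 0.03701425 0.24004018] [-2.42832365e+00  1.95375033e+01  8.76690985e+01 -5.78487983e-04
  7.28227871e+01  7.75638332e+01] [ 0.52478107  0.7963437  -0.56081364]
[255.7482299  195.09178045] [[0.174, -0.953, -0.25, 0.603], [-0.985, -0.168, -0.043, 0.048], [-0.001, 0.253, -0.967, 0.411], [0.0, 0.0, 0.0, 1.0]]
```

View pics/w2.png

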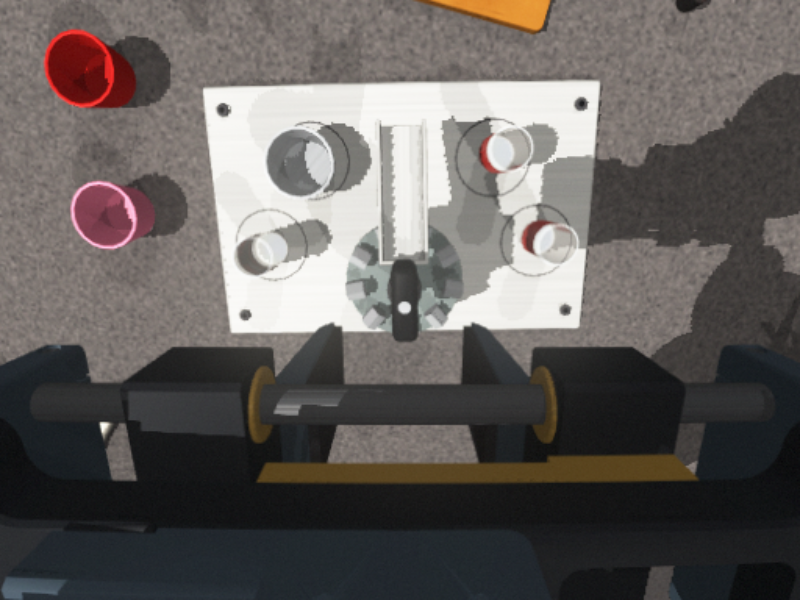

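The knob dot is at (405,307), which is 258.7,196.2 in native pixels and about 3 px from the prediction. The chute runs vertically in the image, so its yaw is about 10°. The steel cup is confirmed on the left, one notch from the chute.

```bash
python3 - <<'E'
from h import *
c=arm.get_calibration('wrist')
d=at_z(c,405.5*.64-.5,307.5*.64-.5,.152); print('dot',d)
p=(d[:2]+np.array([.5339,.0368])+np.array([.5331,.0376]))/3; print(p)
arm.move_l([*p,.126],R(10.4),feed=.12)
print(arm.current_force(),arm.current_torque()); arm.grip(0.)
print(arm.current_t(),arm.current_width(),arm.current_force(),arm.current_torque(),arm.current_ee_pos())
arm.move_l([*p,.1475],feed=.06)
print(arm.current_t(),arm.current_width(),arm.current_force(),arm.current_ee_pos())
w=save('wrist','l.png');cv2.imwrite('pics/l2.png',w[:,:,::-1])
np.save('p.npy',p)
E
```

```text
dot [0.53335707 0.0336727  0.152     ]
[0.53345236 0.03602423]
[-0.01838796  0.6344906   0.91300009] [ 0.00302946  0.02746797 -0.01993625]
5.9167 0.01580716554655893 [-0.34931983 -0.38048694  2.3371188 ] [-0.2280276   0.02994925 -0.00161867] [0.53352731 0.03594942 0.12608631]
6.425 0.0158956535115177 [ 1.62874876 -1.34951927 -9.19702896] [0.53332471 0.03600154 0.14758592]
```

View pics/l2.png

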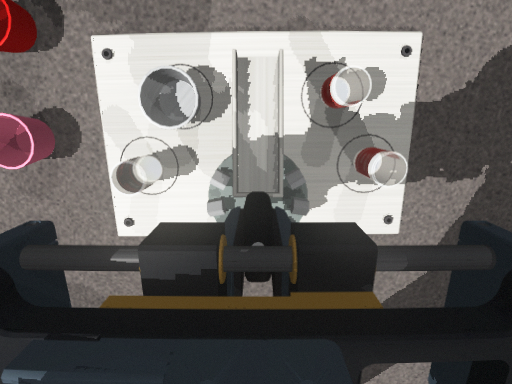

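The knob is gripped (width 15.9 mm) and lifted about 21 mm, pulling down with 9.2 N, which matches the spring. Now I'll swing it +40°.

```bash
python3 - <<'E'
from h import *
p=np.load('p.npy')
for a in np.linspace(10.4,50.9,9)[1:]:
    arm.move_to([*p,.1475],R(a))
    print(round(a,1),arm.current_force().round(1),arm.current_torque().round(2),arm.current_width())
print(arm.current_t(),arm.current_ee_pos())
w=save('wrist','m.png')
E
```

```text
15.5 [ 1.2 -1.9 -9.7] [-0.56 -0.51  0.05] 0.01586192367896525
20.5 [ 0.8 -3.1 -8.7] [-0.59 -0.49 -0.05] 0.015881247618894916
25.6 [ 1.8 -3.1 -8.5] [-0.73 -0.49  0.01] 0.015967672481533413
30.6 [ 2.4 -3.5 -8.8] [-0.9  -0.5  -0.01] 0.015393385568347953
35.7 [ 3.1 -3.9 -9.9] [-1.07 -0.48 -0.02] 0.015972252522374022
40.8 [ 1.8 -4.9 -9.6] [-1.21 -0.57 -0.05] 0.015761202957250545
45.8 [ 2.2 -5.3 -8.9] [-1.29 -0.52  0.02] 0.016099688820590943
50.9 [ 2.1 -5.2 -9.5] [-1.32 -0.53  0.05] 0.015647594821366607
8.475 [0.53355324 0.03587808 0.14756248]
```

View pics/m.png

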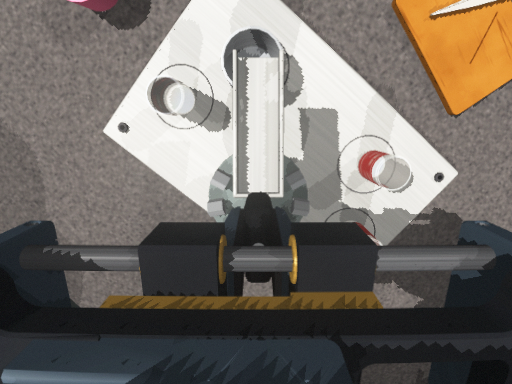

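The chute (lip at about (258,55)) now points straight at the steel cup. I'll lower it, release, back off and check.

```bash
python3 - <<'E'
from h import *
p=np.load('p.npy')
arm.move_l([*p,.128],feed=.05)
print(arm.current_force(),arm.current_torque(),arm.current_ee_pos())
arm.grip(.05); arm.sleep(.3)
print(arm.current_force())
arm.move_l([*p,.24],feed=.15)
arm.move_to([.459,.03,.30],R(30)); arm.sleep(.3)
s=save('scene','s3.png');t=save('top','t3.png')
f=lambda i:cv2.resize(i[:,:,::-1],None,fx=3.5,fy=3.5,interpolation=cv2.INTER_CUBIC)
cv2.imwrite('pics/f.png',np.vstack([f(t[145:228,190:350]),f(s[160:245,180:340])]))
print(arm.current_t(),arm.current_ee_pos())
E
```

```text
[ 1.65845966 -5.52876023 -6.2824219 ] [-1.41173649 -0.42534413  0.05004195] [0.53363109 0.03585818 0.12803626]
[-0.14305687 -0.03990527  0.06109139]
11.8167 [0.45915768 0.0300341  0.29947231]
```

View pics/f.png

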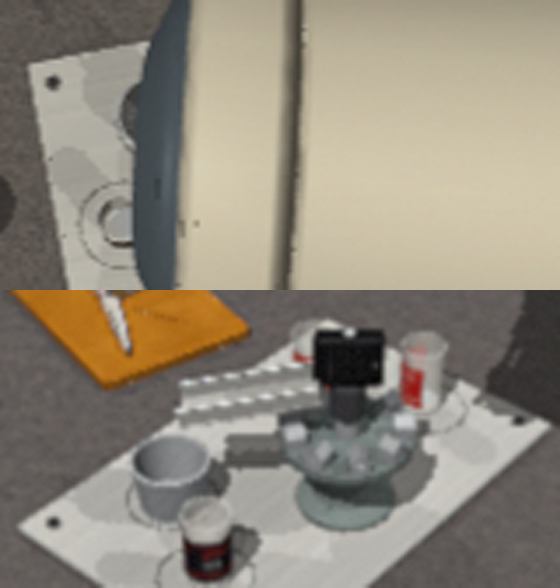

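The chute has turned over the cup and nothing was disturbed. To check it's fully seated, I'll compare the knob dot's sub-pixel position before and after, and the projected lip position.

```bash
python3 - <<'E'
from h import *
c=arm.get_calibration('scene')
for f in('s.png','s3.png'):
    g=cv2.imread('pics/'+f,0)[167:177,273:286].astype(float); print(f);print(g.astype(int))
    w=np.clip(g-110,0,None);w[:, :]=w; 
p=np.load('p.npy');P=[.5337,.0365]
for z in(0,.003,.006):
    print(z,'dot',proj(c,[*P,.152+z]))
    for a in(45,51,57,):
        r=np.radians(a);x=np.array([np.cos(r),np.sin(r)]);n=np.array([-x[1],x[0]])
        L=[(proj(c,[*(np.array(P)+.114*x+s*.017*n),.101+z])-[180,160])*3.5+[0,290] for s in(1,-1)]
        print(a,'lip wall tops in crop',np.round(L,1).tolist())
E
```

```text
s.png
[[ 74  73  73  73  76  76  75  77  74  77  75  79  79]
 [ 53  49  60  67  72  75  73  76  73  72  70  74  78]
 [ 23  21  30  38  50  65  66  69  70  70  70  70  77]
 [ 19  17  16  18  29  53  78  91  80  71  72  76  76]
 [ 19  15  16  16  43  95 145 151 100  61  64  73  78]
 [ 20  18  18  21  42 101 147 147  85  36  40  59  70]
 [ 16  15  16  17  28  53  77  78  43  16  20  32  47]
 [ 23  18  14  10  15  17  22  22  14  16  14  18  19]
 [ 20  20  21  14   6  12  17  13  21  21  21  18  12]
 [ 15  14  17  23  21  16  15  12  14  16  20  20  20]]
s3.png
[[101  94  90  88  93  95  95  93  96  95  96  97 100]
 [144 131 111  96  90  90  93  93  91  89  89  93  99]
 [201 196 173 140 115  99  91  91  89  90  88  92  99]
 [185 195 192 174 148 123 120 117 100  85  87  88  91]
 [ 93 102 104  97  96 128 174 172 112  58  46  50  50]
 [ 24  22  23  24  50 120 177 174 102  35  18  23  21]
 [ 29  33  30  29  35  68  98  94  55  29  30  29  30]
 [ 46  44  44  45  41  40  44  42  40  39  42  41  41]
 [ 29  29  25  29  28  24  30  25  29  30  31  26  29]
 [ 15  20  17  16  18  18  18  18  19  20  17  20  17]]
0 dot [279.56626434 171.78271221]
45 lip wall tops in crop [[177.2, 397.5], [186.0, 368.3]]
51 lip wall tops in crop [[177.5, 408.3], [181.3, 378.3]]
57 lip wall tops in crop [[179.8, 419.1], [178.3, 388.7]]
0.003 dot [279.58926298 170.70130172]
45 lip wall tops in crop [[176.9, 394.0], [185.8, 364.8]]
51 lip wall tops in crop [[177.3, 404.7], [181.1, 374.8]]
57 lip wall tops in crop [[179.5, 415.5], [178.1, 385.2]]
0.006 dot [279.61231372 169.6157301 ]
45 lip wall tops in crop [[176.7, 390.4], [185.5, 361.3]]
51 lip wall tops in crop [[177.0, 401.2], [180.8, 371.3]]
57 lip wall tops in crop [[179.3, 412.0], [177.8, 381.6]]
```

The dot is at the same height in both pictures (within about 0.2 px, or roughly 0.5 mm), so the knob is seated. The lip corners match a yaw of 51°, which is swing +40°.

```bash
python3 -c "
from rig import arm
arm.sign_off()"
```

```text
the job is handed in; nothing more can be done
```

The chute now points at the plain steel cup, with the knob fully down in that notch. I gripped the knob, lifted it about 21 mm against roughly 9 N of spring pull and swung it +40°. I then lowered it, let go, moved the arm clear and handed the job in at about 12 s of the 32 s allowed.

**Last checks, all on the scene camera after release:**
- **Seated:** the dot on top of the knob is at the same pixel height as before the lift, to within about 0.5 mm.
- **Direction:** the chute's lip corners match the position expected at +40°. I measured the cup at about 41.6°, so it lies within the notch's reach.
- **Cup and vials:** the cup and the two vials in clear view stand upright and look unmoved. The third shows only partly behind the knob.
- **Contact:** the gripper was clear of the knob, and its force reading was about zero.

**Disagreements and gaps:**
- The wrist camera placed the knob 3 to 4 mm further to the right than the other views, so I used the average. A sideways pull of about 6 N built up during the swing and was gone on release.
- The final top view was mostly blocked by the arm, so it added nothing to these checks.

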